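Hook and close the filter housing cover

TASK

Close the open sloping filter housing with the cover that fits it, the larger of the two: keep the cover's other end clearly raised off the face (ten degrees or more) while you hook its tongue under the ledge at the low end of the opening, then swing the cover down gently, without letting it drop, until it lies flat on the rim between the walls, and let go. Leave the smaller cover, the journals, the ring and the screwdriver where they lie.

Things in the scene. Friction and masses are not known exactly. Their poses are not given: they have to be found in the camera images.
- seat: Sloping open face of the fixed filter housing, 150 mm wide, 165 mm along the slope. Origin: where the middle of the cover's underside lies once seated, tongue tip against the low stop; 80 mm over the bench. x points up the slope (25 degrees above level, away from the robot), y along the width, z out of the face. The flat aluminium rim that the cover rests on is z=0, round an opening 86 (x) by 76 mm.
- ledge (a point): Middle of the free lower edge of the ledge at the low end of the face, at (-53, 0, +10) mm in the seat frame, same axes. The ledge spans the whole width, is 4 mm thick (top at z=+14), its underside 10 mm above the rim, and overhangs 12 mm from the low stop (stop face at x=-65 mm). The 130 mm cover cannot drop in flat: only 123 mm is free from ledge to high stop.
- high_stop (a point): Middle of the top edge of the high stop wall, at (+70, 0, +6) mm in the seat frame, same axes: the wall is 6 mm high, so a seated cover is flush with it and has 5 mm play along x. Side walls, also 6 mm high, have their faces at y=-59 and y=+59 mm (4 mm play each side) and run from x=-48 to x=+70 mm.
- cover_grip (a point): Centre of the handle rib of the larger cover, 30 mm above its underside, mid-length. x: from tongue to other end, y: along the rib, z: out of the plate. Aluminium plate 110 mm wide (y), 6 mm thick; rib 12 mm thick (x), 50 mm long, rising to 46 mm over the underside. About 0.3 kg. Starts flat on the bench, rib up, tongue pointing towards the robot's side (-x) within 35 degrees.
- cover_lip (a point): Middle of the lower edge of the larger cover's tongue tip, 65 mm along -x and 30 mm below cover_grip, same axes. The tongue is 70 mm wide (y), 16 mm long, 4 mm thick, flush with the underside; with it the cover is 130 mm long.
- cover_top (a point): Middle of the lower edge of the larger cover's end opposite the tongue, 65 mm along +x and 30 mm below cover_grip, same axes.
- spare_grip (a point): The smaller cover, which does not fit: same form, 80 mm wide, 104 mm long overall, tongue 44 mm wide, rib 40 mm long. The point lies in its rib, 30 mm above its underside. It lies flat on the bench on the other side from the larger one; either may be left or right.
- journals: Stack of two journals, yellow below and red above, 150 x 110 x 40 mm, bystander. Origin at the centre of its underside.
- spacer: Loose aluminium ring, 80 mm outside, 56 mm inside, 14 mm high, lying on the bench, bystander. Origin at the centre of its underside.
- driver: Screwdriver lying on the bench, bystander. Origin on its length, at its underside.

How it is judged:
By the outcome, as a careful person would: the job done as asked, in the order asked, and still so for the second after the job is handed in, with the robot touching nothing.
It also fails if it takes over 43 s, if anything falls off the work surface, if the arm or the gripper's body presses on something with over 40 N, if the wrist force passes 120 N, or if a joint passes its speed limit or range.

ROBOT

A 6-joint arm with a two-finger parallel gripper is mounted at the origin on the work surface. World frame = base frame: x ahead of the robot, y to its left, z up, the work surface at z = 0. Lengths are in m, angles in degrees, forces in N, time in s.
With the tool pointing down it reaches from about 0.375 to 0.975 m from the base axis. Payload 3.8 kg.
Tool frame: the origin (TCP) lies at the very end of the fingers, on their centre line; the grasp point (between the pads) lies 19 mm behind it; x points along the fingers, z is the direction in which the jaws open and shut, and the axes are right-handed (so a half turn about x gives the same grasp; the last joint's range is limited). The gripper opens to 88 mm and grips with 3 to 60 N. Pads are 18 mm wide; open, the fingers measure 123 mm over their backs; the gripper's body (75 mm by 187 mm) begins 45 mm behind the grasp point.
Start: joints at [-76.312, 15.12, 91.902, -0, 72.978, -2.114], TCP at [0.184, -0.649, 0.239] pointing down, gripper open.
Joint ranges: [-150.88, 150.88], [-54.13, 125.18], [17.81, 147.31], [-75.09, 255.09], [0, 152.58], [-146.25, 146.25]. Speed limits (degrees/s): [147.25, 147.25, 180, 180, 180, 180].

INTERFACE

Orientations are given as a 3x3 rotation matrix whose columns are the frame's x, y, z axes.
In Python, from station import ctrl, imaging gives the robot as it stands. The module is installed in compiled form; this text tells all that it offers.
- The arm moves only by the tool step_arm, never from a script. Its arguments are lists of equal length, an entry for each row: "twist": the turn, a rotation vector about the tool's x, y, z in rad, a list of three; "slide": the shift along the tool's x, y, z in mm, a list of three; "hand": the finger opening in mm, from 0 to 88.1. In form: {"twist": [[wx, wy, wz], ...], "slide": [[dx, dy, dz], ...], "hand": [hand, ...]}. A call has 1 to 10 rows; each row shifts and turns the commanded pose from where the row before left it, along the tool's axes as they then stand; what a row does not reach is not made up. A row lasts 1/10 s, in which the tool goes at most 50 mm and 8.59 degrees, less where a joint would pass 70% of its speed; a pose out of reach is approached as far as the arm can. A call is refused whole if a number of a shift passes 50 or a number of a turn 0.15, either way. A call with a gripper value outside its range is refused whole. The fingers move at their own pace and stop on an object; the grip force is fixed at half the most. Time passes only in rows, so rows that do not move let the fingers close. It gives the time, the measured TCP pose, the force and the opening at its end, in the units of the state.
- ctrl.get_state(): the state, without advancing time (a new reading comes with each control period).
- imaging.read_camera(name): name is "scene" or "top"; returns (picture, depth): 384x512x3 uint8, red, green, blue; 384x512 float32, m along the optical axis (not along the pixel's ray), 0 where there is no reading.
- imaging.get_calibration(name): a dict with "K" (3x3 intrinsics, pixels), "extrinsics" (4x4, takes a point from world to camera coordinates). Camera axes: x right, y down, z forward; pixel columns grow to the right and rows downward; lengths in m; the calibration is good to about 2 mm. A picture is of the moment at which its call begins. get_calibration takes no time and is no camera call.
- ctrl.finish_job(): hands the job in, once; it reports no verdict.
The state is a dict: "t": time; "qpos": joint angles; "qd": joint speeds; "joint_torque": joint torques, N m; "tcp_pos": TCP position; "tool_rot": TCP orientation; "wrist_force": force on the tool from outside, world axes, zero at the start; "ft_torque": the same for the moment, N m; "gripper_width": finger opening in m.
Only numpy, scipy, OpenCV 4.12 (cv2) and the standard library are available. Lean on these libraries where they do the work, as an engineer would, in place of code of your own. Each camera call takes 0.05 s, during which the arm holds its last target. There are 200 camera calls.

## Working session

There is one attempt and no reset: what is moved stays moved. The work goes in short steps, Python scripts to look and compute and a tool call to move; the robot and the scene stay as the last step left them, time stands still between calls to the robot, and variables do not carry over. Pictures are saved under pics/ and viewed, about 8 in all and at most 12, crops included, and the job is handed in when it is done.

Besides the shell and the picture viewer there is one more tool, called after ">>>" by a JSON object that holds its "api" and its "payload", one argument or row to a line. step_arm: Moves the arm, as the interface text tells. Its arguments: {"type":"object","properties":{"twist":{"type":"array"},"slide":{"type":"array"},"hand":{"type":"array"}},"required":["twist","slide","hand"]}

```bash
mkdir -p pics; python3 - <<'E'
from station import ctrl, imaging
import cv2,numpy as np
for n in("scene","top"):
    p,d=imaging.read_camera(n); c=imaging.get_calibration(n)
    cv2.imwrite(f"pics/{n}0.png",p[:,:,::-1]); np.savez(f"{n}0.npz",p=p,d=d,K=c["K"],E=c["extrinsics"])
    print(n,c["K"].round(1).tolist(),c["extrinsics"].round(4).tolist(),(d>0).mean())
s=ctrl.get_state();print(s["t"],s["tcp_pos"],s["tool_rot"],s["wrist_force"],s["gripper_width"])
E
```

```text
scene [[493.4, 0.0, 254.3], [0.0, 493.4, 186.6], [0.0, 0.0, 1.0]] [[-0.8953, 0.4451, 0.0207, 0.5193], [0.3104, 0.6564, -0.6876, -0.1088], [-0.3196, -0.6091, -0.7258, 1.6046], [0.0, 0.0, 0.0, 1.0]] 0.9960479736328125
top [[412.3, 0.0, 254.8], [0.0, 412.3, 196.4], [0.0, 0.0, 1.0]] [[0.0127, -0.9999, 0.0051, 0.0098], [-0.9982, -0.013, -0.059, 0.5706], [0.0591, -0.0044, -0.9982, 1.0733], [0.0, 0.0, 0.0, 1.0]] 0.9960683186848959
0.1 [ 0.18366832 -0.64889915  0.23753415] [[-4.55508975e-04  9.62207142e-01  2.72318211e-01]
 [ 1.88532757e-03  2.72318581e-01 -9.62205298e-01]
 [-9.99998119e-01  7.51158800e-05 -1.93811921e-03]] [0.78890307 0.17074075 0.3681157 ] 0.08793869742329827
```

View pics/top0.png

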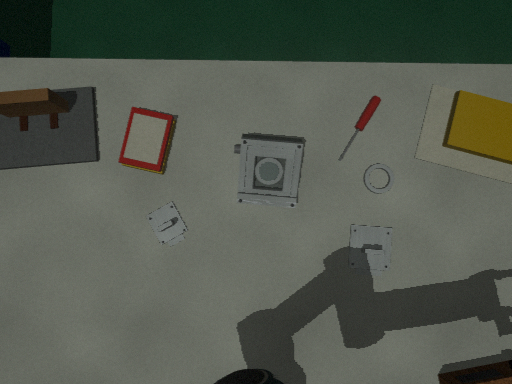

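View pics/scene0.png

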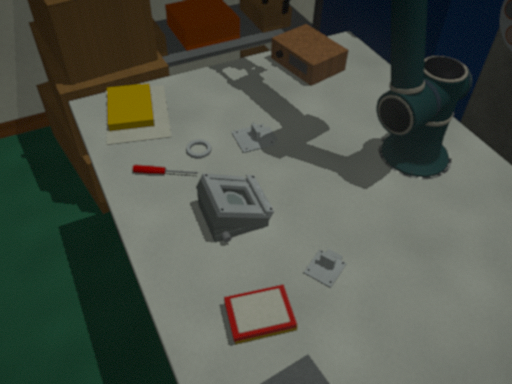

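The larger cover is at about (371,247) in the top view, with its top edge near the base's shadow. The smaller one is at (168,222) and the housing at (270,170). Next I'll measure using depth and enlarged crops.

```bash
cat > h.py <<'E'
import numpy as np,cv2
def load(n,tag="0"):
    f=np.load(f"{n}{tag}.npz"); return f["p"],f["d"],f["K"],f["E"]
def cloud(d,K,E):
    v,u=np.mgrid[:d.shape[0],:d.shape[1]]
    P=np.stack([(u-K[0,2])/K[0,0]*d,(v-K[1,2])/K[1,1]*d,d],-1)
    return (P-E[:3,3])@E[:3,:3]
def proj(X,K,E):
    c=np.atleast_2d(X)@E[:3,:3].T+E[:3,3]; q=c@K.T; return q[:,:2]/q[:,2:]
def ray(uv,K,E,z):
    r=np.linalg.inv(K)@np.array([uv[0],uv[1],1.]); r=E[:3,:3].T@r; o=-E[:3,:3].T@E[:3,3]
    return o+r*(z-o[2])/r[2]
E
python3 - <<'E'
from h import *
ims=[]
for n in("top","scene"):
    p,d,K,E=load(n); W=cloud(d,K,E)
    b=(abs(W[...,0]-.35)<.05)&(abs(W[...,1])<.1)
    print(n,"bench z",np.median(W[b][:,2]),W[b][:,2].std())
    c=(W[...,0]>.3)&(W[...,0]<.56)&(W[...,1]>-.42)&(W[...,1]<-.15)
    r=c&(W[...,2]>.025)&(W[...,2]<.06)
    print("rib",r.sum(),W[r].mean(0) if r.any() else None, W[r].min(0),W[r].max(0))
    pl=c&(W[...,2]>.0035)&(W[...,2]<.012)
    m=pl.astype(np.uint8); q=W[pl][:,:2].astype(np.float32)
    print("plate",pl.sum(),q.mean(0),cv2.minAreaRect(q))
    uv=(371,247) if n=="top" else (252,137); hv=(270,170) if n=="top" else (235,205)
    for (u,v),w in((uv,36),(hv,50)):
        ims.append(cv2.resize(p[v-w:v+w,u-w:u+w,::-1],(390,290) if 0 else (290,290),interpolation=cv2.INTER_CUBIC))
    hs=(W[...,0]>.5)&(W[...,0]<.8)&(W[...,1]>-.15)&(W[...,1]<.15)&(W[...,2]>.03)
    q=W[hs]; print("house",hs.sum(),q.min(0),q.max(0))
    # ransac plane
    rng=np.random.default_rng(0);best=0
    for _ in range(500):
        a=q[rng.choice(len(q),3,False)];nn=np.cross(a[1]-a[0],a[2]-a[0]);nn/=np.linalg.norm(nn)+1e-12
        if nn[2]<.8: continue
        i=abs((q-a[0])@nn)<.002
        if i.sum()>best:best=i.sum();bi=i
    A=q[bi];m0=A.mean(0);nn=np.linalg.svd(A-m0)[2][2];nn*=np.sign(nn[2]);print("plane",best,m0,nn,np.degrees(np.arccos(nn[2])))
cv2.imwrite("pics/crop1.png",np.vstack([np.hstack(ims[:2]),np.hstack(ims[2:])]))
E
```

```text
top bench z 0.0008145546647781562 0.002003316135850046
rib 108 [ 0.43273309 -0.28632434  0.04478323] [ 0.42551465 -0.31221687  0.02574982] [ 0.43962797 -0.26341385  0.05229837]
plate 2487 [ 0.4294775  -0.28797704] ((0.4293909966945648, -0.2849119305610657), (0.26948103308677673, 0.2593024671077728), 89.81848907470703)
house 4952 [ 0.50605961 -0.09674988  0.03001413] [0.72512931 0.07324759 1.10501094]
plane 983 [ 0.61732792 -0.01602305  0.08453989] [-0.31843366  0.03615236  0.94725551] 18.69191425248046
scene bench z 0.00011457513178626869 0.0023567750354856884
rib 81 [ 0.4367951  -0.28384567  0.04034097] [ 0.42778373 -0.31840158  0.02531042] [ 0.44211388 -0.25705653  0.05082539]
plate 942 [ 0.43550107 -0.28426254] ((0.4295339286327362, -0.2836037874221802), (0.2550293207168579, 0.2688365876674652), 1.1253267526626587)
house 3406 [ 0.54459525 -0.09618217  0.03004588] [0.72853146 0.07815383 0.12462543]
plane 536 [ 0.625089   -0.011334    0.08689392] [-0.32064115  0.01387908  0.94709906] 18.719865622972623
```

View pics/crop1.png

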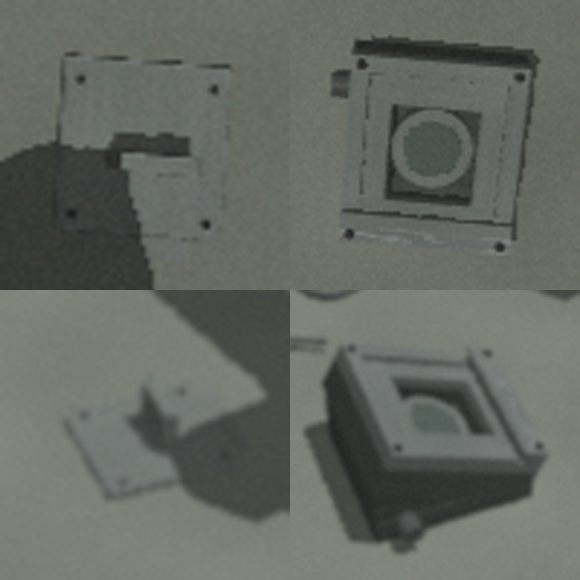

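```bash
python3 - <<'E'
from h import *
ims=[]
for n,(u0,v0,w,h) in(("top",(232,126,80,90)),("scene",(190,166,90,80))):
    p=load(n)[0]; c=p[v0:v0+h,u0:u0+w,::-1]
    c=cv2.resize(c,None,fx=5 if n=="top" else 4.4,fy=5 if n=="top" else 4.4,interpolation=cv2.INTER_CUBIC)
    c=cv2.convertScaleAbs(c,alpha=1.5); c=cv2.copyMakeBorder(c,0,450-c.shape[0],0,0,cv2.BORDER_CONSTANT); ims.append(c)
cv2.imwrite("pics/crop2.png",np.hstack(ims))
for n in("top","scene"):
    p,d,K,E=load(n); W=cloud(d,K,E); print(n,"cam",-E[:3,:3].T@E[:3,3])
    c=(abs(W[...,0]-.433)<.04)&(abs(W[...,1]+.286)<.05)
    r=c&(W[...,2]>.03)&(W[...,2]<.06); q=W[r]
    m=q.mean(0);v=np.linalg.svd(q[:,:2]-m[:2])[2][0]; print("rib",r.sum(),m,"yaw of rib axis",np.degrees(np.arctan2(v[1],v[0])),np.ptp((q[:,:2]-m[:2])@v))
p,d,K,E=load("top")
for q in[(65,55),(230,68),(218,237),(58,226)]:
    print(ray((335+(q[0]+.5)/4.03-.5,211+(q[1]+.5)/4.03-.5),K,E,.006))
E
```

```text
top cam [0.50605961 0.02191038 1.10501094]
rib 105 [ 0.43267462 -0.2868484   0.04528842] yaw of rib axis -94.10393569831537 0.04861867446141287
scene cam [1.01160472 0.8177183  1.07908298]
rib 71 [ 0.43645407 -0.28278939  0.04209652] yaw of rib axis 87.96936252108652 0.058754042692167746
[ 0.50019321 -0.23942249  0.006     ]
[ 0.49300491 -0.34856347  0.006     ]
[ 0.38218543 -0.33990289  0.006     ]
[ 0.38807294 -0.23470341  0.006     ]
```

View pics/crop2.png

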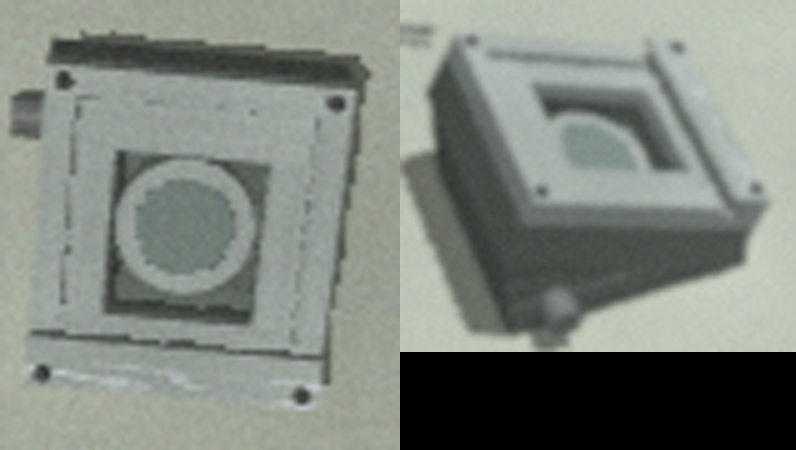

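```bash
cat > fit.py <<'E'
from h import *
from scipy.optimize import least_squares
T=lambda q:np.array([232+(q[0]+.5)/5-.5,126+(q[1]+.5)/5-.5])
S=lambda q:np.array([190+(q[0]-400+.5)/4.4-.5,166+(q[1]+.5)/4.4-.5])
_,_,Kt,Et=load("top");_,_,Ks,Es=load("scene")
sc={"H+":((65,79),(542,191)),"H-":((336,103),(473,40)),"L+":((42,373),(757,188)),"L-":((302,396),(678,47))}
P={}
for k,(a,b) in sc.items():
    x=cv2.triangulatePoints(Kt@Et[:3],Ks@Es[:3],T(a),S(b))[:,0];x=x[:3]/x[3];P[k]=x
    print(k,x.round(4),(proj(x,Kt,Et)[0]-T(a)).round(2),(proj(x,Ks,Es)[0]-S(b)).round(2))
def pose(v):
    c,s=np.cos(v[2]),np.sin(v[2]);t=np.radians(25)
    R=np.array([[c,-s,0],[s,c,0],[0,0,1]])@np.array([[np.cos(t),0,-np.sin(t)],[0,1,0],[np.sin(t),0,np.cos(t)]])
    return R,np.array([v[0],v[1],.08])
o=[((43,38,0),T((115,150)),0),((43,-38,0),T((270,164)),0),((-43,38,0),T((104,316)),0),((-43,-38,0),T((252,325)),0),
 ((43,-38,0),S((533,85)),1),((-43,-38,0),S((643,88)),1),((-43,38,0),S((690,168)),1),((43,38,0),S((573,168)),1)]
def res(v,full=False):
    R,p=pose(v);r=[]
    for X,uv,c in o: r.append(proj(R@np.array(X)/1000+p,*((Kt,Et) if c==0 else (Ks,Es)))[0]-uv)
    # ledge top free edge, top view
    for k,(x,y,z) in (("+",(v[3],v[4],6)),("-",(v[3],-v[4],6))):
        X=R@np.array([x,y,z])/1000+p; a,b=sc["H"+k]; r+=[proj(X,Kt,Et)[0]-T(a),proj(X,Ks,Es)[0]-S(b)]
        X=R@np.array([v[5],v[6]*(1 if k=="+" else -1),14])/1000+p; a,b=sc["L"+k]; r+=[proj(X,Kt,Et)[0]-T(a),proj(X,Ks,Es)[0]-S(b)]
    return np.array(r) if full else np.ravel(r)
if __name__=="__main__":
    f=least_squares(res,[.62,-.01,-.07,80,65,-60,65],x_scale=[.01,.01,.1,10,10,10,10],loss="soft_l1")
    print(f.x.round(4),np.degrees(f.x[2]));print(res(f.x,True).round(1).tolist())
    R,p=pose(f.x)
    for y in(60,-60):print("ledge edge px",(proj(R@np.array([-53,y,14])/1000+p,Kt,Et)[0]-[231.6,125.6])*5, "highstop z0,z6",[((proj(R@np.array([70,y*.8,z])/1000+p,Kt,Et)[0]-[231.6,125.6])*5).round(0) for z in(0,6)])
    for k in P: print(k,((P[k]-p)@R*1000).round(1))
    for n in("top","scene"):
        _,d,K,E=load(n);q=(cloud(d,K,E)-p)@R*1000
        m=(abs(q[...,0])<62)&(abs(q[...,1])<54)&((abs(q[...,0])>48)|(abs(q[...,1])>43))&(abs(q[...,2])<15)&(q[...,0]>-48)
        A=np.c_[q[m][:,:2],np.ones(m.sum())];print(n,"rim z fit",np.linalg.lstsq(A,q[m][:,2],rcond=None)[0],m.sum())
E
python3 fit.py
```

```text
H+ [0.6979 0.044  0.1149] [-0.02  0.03] [-0.02 -0.  ]
H- [ 0.6873 -0.0871  0.1165] [-0.13  0.2 ] [-0.14 -0.03]
L+ [0.5581 0.0546 0.0593] [ 0.05 -0.08] [0.06 0.01]
L- [ 0.5479 -0.0775  0.0588] [-0.02  0.03] [-0.02 -0.  ]
[ 6.25300e-01 -1.61000e-02 -7.24000e-02  7.71641e+01  6.58497e+01
 -7.33790e+01  6.60232e+01] -4.150841408807174
[[0.1, -0.2], [-0.2, -0.4], [-0.4, -0.8], [-0.2, -0.1], [-0.5, -1.3], [0.8, -0.3], [0.3, 0.2], [0.0, -0.9], [-0.4, 0.0], [0.3, -0.7], [-0.2, -0.0], [0.3, -0.5], [-0.3, -0.1], [-0.3, -0.3], [-0.2, -0.2], [-0.0, -0.5]]
ledge edge px [ 55.78940417 336.5076892 ] highstop z0,z6 [array([99., 94.]), array([99., 97.])]
ledge edge px [293.49593157 356.8371741 ] highstop z0,z6 [array([296., 110.]), array([296., 114.])]
H+ [76.5 65.1  2.8]
H- [ 76.1 -66.4   4.8]
L+ [-74.1  65.6  11.8]
L- [-74.9 -66.8  11.5]
top rim z fit [ 1.85766669e-04 -4.83861486e-03  4.86349230e-01] 565
scene rim z fit [ 0.00259069 -0.00164919 -0.48912354] 282
```

```bash
cat > plan.py <<'E'
import numpy as np
from scipy.spatial.transform import Rotation as Ro
from station import ctrl
def Rz(a):return Ro.from_euler("z",a,degrees=True).as_matrix()
SY=-4.2; SP=np.array([.6253,-.0163,.080])
SR=Rz(SY)@Ro.from_euler("y",-25,degrees=True).as_matrix()
FLIP=np.array([[0,0,1],[0,1,0],[-1,0,0.]])  # cover axes -> tool axes columns: x=-cz,y=cy,z=cx
def tool(Rc): return Rc@FLIP
def go(p,R,n=None,quiet=False,start=None):
    s=ctrl.get_state(); p0,R0=(s["tcp_pos"],s["tool_rot"]) if start is None else start
    w=Ro.from_matrix(R0.T@R).as_rotvec(); dp=np.array(p)-p0
    if n is None:n=int(np.ceil(max(np.linalg.norm(dp)/.045,np.linalg.norm(w)/.13,1)))
    A=sum(R0@Ro.from_rotvec(w*k/n).as_matrix() for k in range(n))
    d=np.linalg.solve(A,dp)*1000
    print("t %.2f"%s["t"],"F",s["wrist_force"].round(1),"w",round(s["gripper_width"]*1000,1),"| n",n,"twist",(w/n).round(4).tolist(),"slide",d.round(2).tolist(),"total",np.linalg.norm(dp)*1000)
def seat_tcp(tip,ang,gx=0,gy=0,gz=.011):
    """tip=(x,z) m of lip in seat frame, cover raised ang deg; (gx,gy,gz)=TCP in cover underside-centre frame"""
    Rc=SR@Ro.from_euler("y",-ang,degrees=True).as_matrix()
    lip=SP+SR@np.array([tip[0],0,tip[1]])
    return lip+Rc@np.array([.065+gx,gy,gz]),tool(Rc)
E
python3 - <<'E'
from plan import *
R=tool(Rz(-3.6)); go([.4325,-.288,.12],R,10)
E
```

```text
t 0.10 F [0.8 0.2 0.4] w 87.9 | n 10 twist [-0.1232, -0.0002, -0.0001] slide [11.77, 46.27, -6.36] total 453.8498400533592
```

>>> {"api": "step_arm", "payload": {
  "twist": [
    [-0.123, 0, 0],
    [-0.123, 0, 0],
    [-0.123, 0, 0],
    [-0.123, 0, 0],
    [-0.123, 0, 0],
    [-0.123, 0, 0],
    [-0.123, 0, 0],
    [-0.123, 0, 0],
    [-0.123, 0, 0],
    [-0.123, 0, 0]
  ],
  "slide": [
    [11.8, 46.3, -6.4],
    [11.8, 46.3, -6.4],
    [11.8, 46.3, -6.4],
    [11.8, 46.3, -6.4],
    [11.8, 46.3, -6.4],
    [11.8, 46.3, -6.4],
    [11.8, 46.3, -6.4],
    [11.8, 46.3, -6.4],
    [11.8, 46.3, -6.4],
    [11.8, 46.3, -6.4]
  ],
  "hand": [88, 88, 88, 88, 88, 70, 60, 50, 50, 50]
}}

```text
t: 1.1
tcp_pos: [0.4335, -0.2864, 0.12]
tool_rot: [[0.0, 0.06, 0.998], [0.0, 0.998, -0.06], [-1.0, 0.0, 0.0]]
wrist_force: [0.5, 0.5, -0.3]
gripper_width: 0.0508
```

```bash
python3 - <<'E'
from plan import *
s=ctrl.get_state();print(s["tcp_pos"],s["qpos"].round(1) if hasattr(s["qpos"],"round") else s["qpos"])
go([.4325,-.288,.013],tool(Rz(-3.6)))
E
```

```text
[ 0.43348332 -0.28643436  0.11998538] [-36.2   4.5 117.6   0.   57.9 -32.8]
t 1.10 F [ 0.5  0.5 -0.3] w 50.8 | n 3 twist [0.001, 0.0001, -0.0001] slide [35.66, -0.55, -0.3] total 107.00135829728798
```

>>> {"api": "step_arm", "payload": {
  "twist": [
    [0, 0, 0],
    [0, 0, 0],
    [0, 0, 0],
    [0, 0, 0],
    [0, 0, 0]
  ],
  "slide": [
    [30, -0.5, -0.3],
    [30, -0.5, -0.3],
    [28, -0.5, -0.3],
    [14, 0, 0],
    [5, 0, 0]
  ],
  "hand": [50, 50, 50, 50, 50]
}}

```text
t: 1.6
tcp_pos: [0.4307, -0.2888, 0.0118]
tool_rot: [[-0.003, 0.065, 0.998], [0.002, 0.998, -0.065], [-1.0, 0.002, -0.003]]
wrist_force: [0.7, 0.0, 0.4]
gripper_width: 0.0501
```

>>> {"api": "step_arm", "payload": {
  "twist": [
    [0, 0, 0],
    [0, 0, 0],
    [0, 0, 0],
    [0, 0, 0],
    [0, 0, 0],
    [0, 0, 0],
    [0, 0, 0]
  ],
  "slide": [
    [0, 0, 0],
    [0, 0, 0],
    [0, 0, 0],
    [0, 0, 0],
    [0, 0, 0],
    [0, 0, 0],
    [0, 0, 0]
  ],
  "hand": [30, 20, 10, 5, 5, 5, 5]
}}

```text
t: 2.3
tcp_pos: [0.433, -0.2905, 0.0147]
tool_rot: [[0.002, 0.065, 0.998], [-0.001, 0.998, -0.065], [-1.0, -0.001, 0.002]]
wrist_force: [0.8, 0.2, 5.2]
gripper_width: 0.0119
```

>>> {"api": "step_arm", "payload": {
  "twist": [
    [0, 0, 0],
    [0, 0, 0],
    [0, 0, 0],
    [0, 0, 0],
    [0, 0, 0],
    [0, 0, 0]
  ],
  "slide": [
    [-10, 0, 0],
    [-30, 0, 0],
    [-40, 0, 0],
    [-40, 0, 0],
    [-30, 0, 0],
    [0, 0, 0]
  ],
  "hand": [5, 5, 5, 5, 5, 5]
}}

```text
t: 2.9
tcp_pos: [0.4342, -0.2915, 0.1685]
tool_rot: [[0.006, 0.065, 0.998], [-0.005, 0.998, -0.065], [-1.0, -0.005, 0.007]]
wrist_force: [1.5, -0.0, -1.9]
gripper_width: 0.0118
```

```bash
python3 - <<'E'
from plan import *
p,R=seat_tcp((-.030,.045),18,gz=.013); print(p); go(p,R)
E
```

```text
[ 0.61778519 -0.01574815  0.16194279]
t 2.90 F [ 1.5 -0.  -1.9] w 11.8 | n 8 twist [0.0012, -0.093, 0.0001] slide [7.53, 35.98, 19.61] total 331.3417354939285
```

```bash
python3 - <<'E'
from plan import *
p,R=seat_tcp((-.030,.10),18,gz=.013); print(p); go(p,R,10)
E
```

```text
[ 0.59460361 -0.0140458   0.21178972]
t 2.90 F [ 1.5 -0.  -1.9] w 11.8 | n 10 twist [0.001, -0.0744, 0.0001] slide [0.57, 28.78, 15.09] total 323.40455861425073
```

>>> {"api": "step_arm", "payload": {
  "twist": [
    [0.001, -0.074, 0],
    [0.001, -0.074, 0],
    [0.001, -0.074, 0],
    [0.001, -0.074, 0],
    [0.001, -0.074, 0],
    [0.001, -0.075, 0],
    [0.001, -0.075, 0],
    [0.001, -0.075, 0],
    [0.001, -0.075, 0],
    [0.001, -0.075, 0]
  ],
  "slide": [
    [0.6, 28.8, 15.1],
    [0.6, 28.8, 15.1],
    [0.6, 28.8, 15.1],
    [0.6, 28.8, 15.1],
    [0.6, 28.8, 15.1],
    [0.6, 28.8, 15.1],
    [0.6, 28.8, 15.1],
    [0.6, 28.8, 15.1],
    [0.6, 28.8, 15.1],
    [0.6, 28.8, 15.1]
  ],
  "hand": [5, 5, 5, 5, 5, 5, 5, 5, 5, 5]
}}

```text
t: 3.9
tcp_pos: [0.5905, -0.011, 0.2028]
tool_rot: [[0.673, 0.074, 0.736], [-0.047, 0.997, -0.058], [-0.738, 0.004, 0.675]]
wrist_force: [-0.1, -1.7, -3.1]
gripper_width: 0.0116
```

>>> {"api": "step_arm", "payload": {
  "twist": [
    [0, 0, 0],
    [0, 0, 0]
  ],
  "slide": [
    [0, 0, 0],
    [0, 0, 0]
  ],
  "hand": [5, 5]
}}

```text
t: 4.1
tcp_pos: [0.5904, -0.0113, 0.2028]
tool_rot: [[0.671, 0.072, 0.738], [-0.046, 0.997, -0.055], [-0.74, 0.003, 0.673]]
wrist_force: [-1.0, 0.1, -4.2]
gripper_width: 0.0117
```

```bash
python3 - <<'E'
from plan import *
from station import imaging
import cv2
p,R=seat_tcp((-.030,.10),18,gz=.013); print(p); go(p,R)
ims=[]
for n in("top","scene"):
    q,d=imaging.read_camera(n); c=imaging.get_calibration(n)
    np.savez(f"{n}1.npz",p=q,d=d,K=c["K"],E=c["extrinsics"])
    u0,v0=(210,100) if n=="top" else (150,100)
    ims.append(cv2.resize(q[v0:v0+130,u0:u0+130,::-1],(400,400),interpolation=cv2.INTER_CUBIC))
cv2.imwrite("pics/a1.png",cv2.convertScaleAbs(np.hstack(ims),alpha=1.5))
s=ctrl.get_state();print(s["tcp_pos"]);print(s["tool_rot"].round(4))
E
```

```text
[ 0.59460361 -0.0140458   0.21178972]
t 4.10 F [-1.   0.1 -4.2] w 11.7 | n 1 twist [-0.0008, -0.0127, -0.0031] slide [-3.71, -2.42, 9.32] total 10.323895416803996
[ 0.59154772 -0.01273608  0.20443178]
[[ 0.6729  0.0744  0.736 ]
 [-0.0478  0.9972 -0.0571]
 [-0.7382  0.0033  0.6746]]
```

View pics/a1.png

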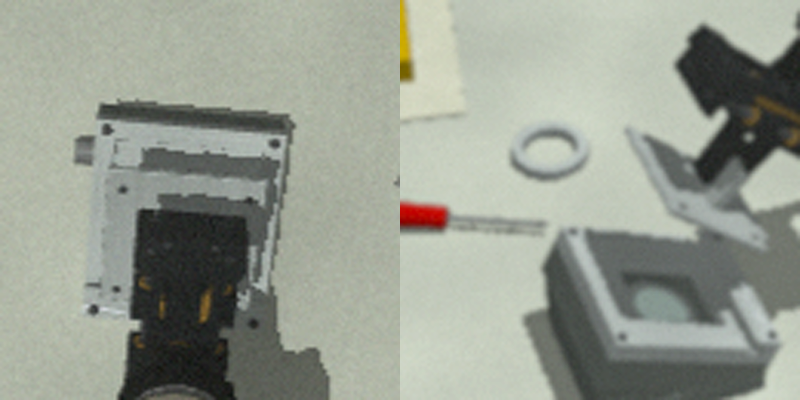

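```bash
python3 - <<'E'
from plan import *
from h import load
s=ctrl.get_state();p0,R0=s["tcp_pos"],s["tool_rot"]
Rc=R0@FLIP.T; 
f=130/400
def hit(n,q,zc,gz=.013):
    _,_,K,E=load(n,"1"); u=(210 if n=="top" else 150)+(q[0]+.5)*f-.5; v=100+(q[1]+.5)*f-.5
    r=E[:3,:3].T@np.linalg.inv(K)@np.array([u,v,1]);o=-E[:3,:3].T@E[:3,3]
    a=Rc.T@r;b=Rc.T@(o-p0)+[0,0,gz]; return ((b+a*(zc-b[2])/a[2])*1000).round(1)
for q in[(123,190),(250,200),(117,289),(107,170),(272,182)]:print("top",q,hit("top",q,.006))
for q in[(628-400,130),(683-400,205),(748-400,240),(640-400,146)]:print("scene",q,hit("scene",q,.006))
E
```

```text
top (123, 190) [44.9 45.8  6. ]
top (250, 200) [ 45.9 -42.7   6. ]
top (117, 289) [-43.4  44.7   6. ]
top (107, 170) [60.2 57.7  6. ]
top (272, 182) [ 62.3 -55.8   6. ]
scene (228, 130) [ 70.8 -36.7   6. ]
scene (283, 205) [49.7 48.7  6. ]
scene (348, 240) [-22.7  59.7   6. ]
scene (240, 146) [ 65.7 -18.3   6. ]
```

```bash
python3 - <<'E'
from plan import *
from h import load,cloud
import cv2
s=ctrl.get_state();p0,R0=s["tcp_pos"],s["tool_rot"];Rc=R0@FLIP.T
for n in("top","scene"):
    _,d,K,E=load(n,"1");W=(cloud(d,K,E)-p0)@Rc*1000
    m=(abs(W[...,0])<75)&(abs(W[...,1])<65)&(W[...,2]>-22)&(W[...,2]<4)
    side=m&((abs(W[...,1])>32)&(W[...,0]<55)&(W[...,0]>-42)&(abs(W[...,1])<50))
    q=W[side];A=np.c_[q[:,:2],np.ones(len(q))];k=np.ones(len(q),bool)
    for _ in range(4):
        x=np.linalg.lstsq(A[k],q[k][:,2],rcond=None)[0];k=abs(A@x-q[:,2])<4
    print(n,"plate top z (expect -gz+6=-7):",x,k.sum())
    g=m&(abs(W@np.array([-x[0],-x[1],1])-x[2])<5); g=W[g]
    for ax in(0,1):print("  extents",np.percentile(g[:,ax],[0,1,5,95,99,100]).round(1))
E
```

```text
top plate top z (expect -gz+6=-7): [-4.58402757e-03  1.27527121e-03 -7.05157123e+00] 402
  extents [-67.7 -51.4 -41.9  60.6  61.9  62.8]
  extents [-52.7 -51.9 -49.7  54.5  56.7  57.6]
scene plate top z (expect -gz+6=-7): [-3.66574620e-03  2.91785208e-03 -8.52501971e+00] 152
  extents [-67.3 -63.7 -55.8  63.4  65.5  67.3]
  extents [-52.2 -49.1 -42.9  58.5  60.7  62.7]
```

```bash
cat >> plan.py <<'E'
G=dict(gx=.001,gy=-.0022,gz=.013)
def where():
    s=ctrl.get_state();Rc=s["tool_rot"]@FLIP.T
    lip=SR.T@(s["tcp_pos"]+Rc@np.array([-.065-G["gx"],-G["gy"],-G["gz"]])-SP)*1000
    e=Ro.from_matrix(SR.T@Rc).as_euler("yxz",degrees=True)
    print("lip seat mm",lip.round(1),"pitch %.1f roll %.1f yaw %.1f"%(-e[0],e[1],e[2]),"Fseat",(SR.T@s["wrist_force"]).round(1))
E
python3 - <<'E'
from plan import *
where()
p,R=seat_tcp((-.046,.025),14,**G); go(p,R,5)
E
```

```text
lip seat mm [-37.2   3.5  94.9] pitch 17.4 roll 0.1 yaw -0.1 Fseat [-0.8  0.2 -3.7]
t 4.20 F [ 0.9  0.1 -3.7] w 11.8 | n 5 twist [-0.0006, 0.012, -0.0003] slide [13.75, -0.68, -5.4] total 73.9296016242273
```

>>> {"api": "step_arm", "payload": {
  "twist": [
    [0, 0.012, 0],
    [0, 0.012, 0],
    [0, 0.012, 0],
    [0, 0.012, 0],
    [0, 0.012, 0],
    [0, 0, 0],
    [0, 0, 0]
  ],
  "slide": [
    [13.8, -0.7, -5.4],
    [13.8, -0.7, -5.4],
    [13.8, -0.7, -5.4],
    [13.8, -0.7, -5.4],
    [13.8, -0.7, -5.4],
    [0, 0, 0],
    [0, 0, 0]
  ],
  "hand": [5, 5, 5, 5, 5, 5, 5]
}}

```text
t: 4.9
tcp_pos: [0.6176, -0.0186, 0.1365]
tool_rot: [[0.63, 0.076, 0.773], [-0.045, 0.997, -0.061], [-0.775, 0.004, 0.631]]
wrist_force: [1.2, 0.1, -3.6]
gripper_width: 0.0115
```

```bash
python3 - <<'E'
from plan import *
where()
p,R=seat_tcp((-.046,.006),14,**G); go(p,R,4)
E
```

```text
lip seat mm [-43.8  -0.4  25.6] pitch 14.2 roll 0.1 yaw -0.2 Fseat [-0.5  0.1 -3.8]
t 4.90 F [ 1.2  0.1 -3.6] w 11.5 | n 4 twist [-0.0011, 0.0007, -0.0003] slide [4.67, 0.16, -1.72] total 19.914494430659254
```

>>> {"api": "step_arm", "payload": {
  "twist": [
    [0, 0, 0],
    [0, 0, 0],
    [0, 0, 0],
    [0, 0, 0],
    [0, 0, 0],
    [0, 0, 0]
  ],
  "slide": [
    [4.7, 0.1, -1.7],
    [4.7, 0.1, -1.7],
    [4.7, 0.1, -1.7],
    [4.7, 0.1, -1.7],
    [0, 0, 0],
    [0, 0, 0]
  ],
  "hand": [5, 5, 5, 5, 5, 5]
}}

```text
t: 5.5
tcp_pos: [0.6245, -0.0174, 0.118]
tool_rot: [[0.631, 0.074, 0.772], [-0.044, 0.997, -0.059], [-0.775, 0.004, 0.632]]
wrist_force: [-0.2, 0.2, -2.2]
gripper_width: 0.0118
```

```bash
cat > snap.py <<'E'
import sys,cv2,numpy as np
from station import imaging
t=sys.argv[1];ims=[]
for n in("top","scene"):
    q,d=imaging.read_camera(n);c=imaging.get_calibration(n)
    np.savez(f"{n}{t}.npz",p=q,d=d,K=c["K"],E=c["extrinsics"])
    u0,v0=(225,115) if n=="top" else (190,150)
    ims.append(cv2.resize(q[v0:v0+100,u0:u0+100,::-1],(400,400),interpolation=cv2.INTER_CUBIC))
cv2.imwrite(f"pics/s{t}.png",cv2.convertScaleAbs(np.hstack(ims),alpha=1.6))
E
python3 snap.py 2; python3 - <<'E'
from plan import *
where()
p,R=seat_tcp((-.046,.000),14,**G); go(p,R,3)
E
```

```text
lip seat mm [-44.9   1.3   6.2] pitch 14.3 roll 0.2 yaw -0.1 Fseat [-1.4  0.3 -3.4]
t 5.60 F [ 0.2  0.3 -3.6] w 11.5 | n 3 twist [-0.0009, 0.0015, -0.0008] slide [2.03, -0.35, -0.84] total 6.671989833521073
```

View pics/s2.png

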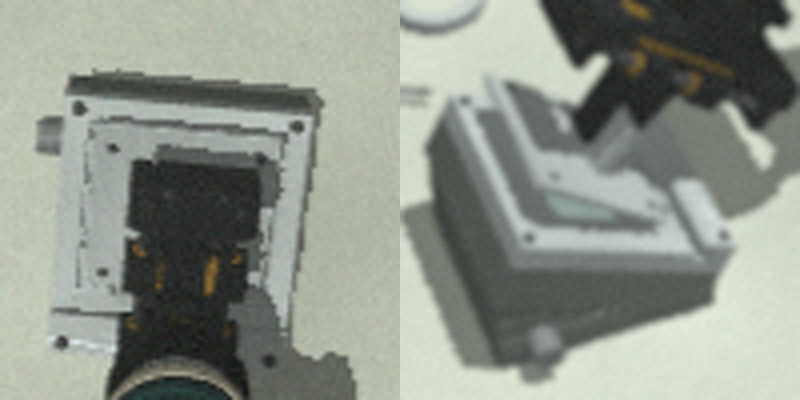

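The cover sits between the walls in both views: its screws are at (112,148) and (262,159), against the housing screws at (79,107) and (298,127). The tongue is just above the rim, in front of the ledge. I'll lower it gently until it touches.

>>> {"api": "step_arm", "payload": {
  "twist": [
    [0, 0, 0],
    [0, 0, 0],
    [0, 0, 0],
    [0, 0, 0]
  ],
  "slide": [
    [1.5, -0.3, -0.6],
    [1.5, -0.3, -0.6],
    [1.3, 0, -0.6],
    [0, 0, 0]
  ],
  "hand": [5, 5, 5, 5]
}}

```text
t: 6.0
tcp_pos: [0.6257, -0.0182, 0.1135]
tool_rot: [[0.631, 0.074, 0.772], [-0.044, 0.997, -0.06], [-0.775, 0.004, 0.632]]
wrist_force: [-0.5, 0.9, -2.3]
gripper_width: 0.0116
```

```bash
python3 -c "
from plan import *
where()"
```

```text
lip seat mm [-46.2   0.5   1.3] pitch 14.2 roll 0.2 yaw -0.1 Fseat [-1.5  0.9 -1.9]
```

>>> {"api": "step_arm", "payload": {
  "twist": [
    [0, 0, 0],
    [0, 0, 0],
    [0, 0, 0]
  ],
  "slide": [
    [0.8, 0, -0.2],
    [0.8, 0, -0.2],
    [0, 0, 0]
  ],
  "hand": [5, 5, 5]
}}

```text
t: 6.3
tcp_pos: [0.6268, -0.0182, 0.1126]
tool_rot: [[0.631, 0.074, 0.772], [-0.044, 0.997, -0.06], [-0.774, 0.004, 0.633]]
wrist_force: [-1.4, 1.2, 0.7]
gripper_width: 0.0116
```

```bash
python3 -c "
from plan import *
where()"
```

```text
lip seat mm [-45.5   0.6   0. ] pitch 14.3 roll 0.2 yaw -0.1 Fseat [-1.   1.1  1.3]
```

>>> {"api": "step_arm", "payload": {
  "twist": [
    [0, 0, 0],
    [0, 0, 0],
    [0, 0, 0],
    [0, 0, 0],
    [0, 0, 0],
    [0, 0, 0],
    [0, 0, 0]
  ],
  "slide": [
    [-0.7, 0, 0.2],
    [-0.6, 0, -2.4],
    [-0.6, 0, -2.4],
    [-0.6, 0, -2.4],
    [-0.6, 0, -2.4],
    [-0.6, 0, -2.4],
    [0, 0, 0]
  ],
  "hand": [5, 5, 5, 5, 5, 5, 5]
}}

```text
t: 7.0
tcp_pos: [0.6145, -0.0173, 0.1073]
tool_rot: [[0.631, 0.074, 0.773], [-0.044, 0.997, -0.06], [-0.775, 0.004, 0.632]]
wrist_force: [-0.1, 1.0, -3.5]
gripper_width: 0.0117
```

```bash
python3 -c "
from plan import *
where()"
```

```text
lip seat mm [-58.9   0.6   0.5] pitch 14.2 roll 0.2 yaw -0.1 Fseat [-1.7  1.  -3.1]
```

Tongue is under the ledge without contact. I'll feed it on towards the stop.

>>> {"api": "step_arm", "payload": {
  "twist": [
    [0, 0, 0],
    [0, 0, 0],
    [0, 0, 0],
    [0, 0, 0]
  ],
  "slide": [
    [-0.4, 0, -1.5],
    [-0.4, 0, -1.5],
    [-0.3, 0, -1.0],
    [0, 0, 0]
  ],
  "hand": [5, 5, 5, 5]
}}

```text
t: 7.4
tcp_pos: [0.6111, -0.017, 0.1059]
tool_rot: [[0.631, 0.074, 0.772], [-0.044, 0.997, -0.06], [-0.775, 0.004, 0.632]]
wrist_force: [0.1, 0.2, -3.0]
gripper_width: 0.0116
```

```bash
python3 snap.py 3; python3 -c "
from plan import *
where()
p,R=seat_tcp((-.063,.0005),7,**G); go(p,R,5)"
```

```text
lip seat mm [-62.3   0.6   0.7] pitch 14.2 roll 0.2 yaw -0.1 Fseat [-1.5  0.8 -2.5]
t 7.50 F [-0.3  0.8 -2.9] w 12.2 | n 5 twist [-0.0005, 0.0253, -0.0005] slide [1.67, -0.08, 0.16] total 8.417546415751529
```

View pics/s3.png

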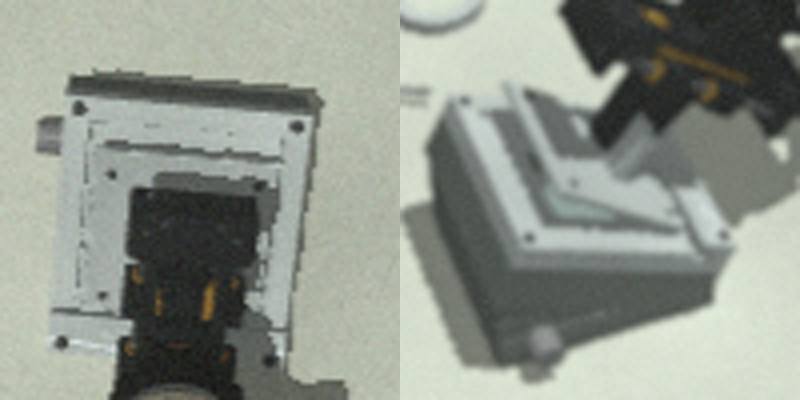

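The scene view shows the tongue going under the ledge near (690,215), with the other end raised at (515,90). It is 14° up and not yet in contact. Next is the slow swing down.

>>> {"api": "step_arm", "payload": {
  "twist": [
    [0, 0.025, 0],
    [0, 0.025, 0],
    [0, 0.025, 0],
    [0, 0.025, 0],
    [0, 0.025, 0],
    [0, 0, 0]
  ],
  "slide": [
    [1.7, 0, 0.1],
    [1.7, 0, 0.1],
    [1.7, 0, 0.1],
    [1.7, 0, 0.1],
    [1.7, 0, 0.1],
    [0, 0, 0]
  ],
  "hand": [5, 5, 5, 5, 5, 5]
}}

```text
t: 8.1
tcp_pos: [0.6181, -0.0175, 0.1006]
tool_rot: [[0.532, 0.074, 0.844], [-0.036, 0.997, -0.065], [-0.846, 0.004, 0.533]]
wrist_force: [-0.0, -0.1, -0.1]
gripper_width: 0.012
```

```bash
python3 -c "
from plan import *
where()
p,R=seat_tcp((-.063,.0005),1,**G); go(p,R,6)"
```

```text
lip seat mm [-61.5   0.7   0.5] pitch 7.2 roll 0.2 yaw -0.1 Fseat [-0.1 -0.1 -0.1]
t 8.10 F [-0.  -0.1 -0.1] w 12.0 | n 6 twist [-0.0004, 0.018, -0.0005] slide [1.17, -0.08, -0.02] total 7.011515951612061
```

>>> {"api": "step_arm", "payload": {
  "twist": [
    [0, 0.018, 0],
    [0, 0.018, 0],
    [0, 0.018, 0],
    [0, 0.018, 0],
    [0, 0.018, 0],
    [0, 0.018, 0],
    [0, 0, 0]
  ],
  "slide": [
    [1.2, 0, 0],
    [1.2, 0, 0],
    [1.2, 0, 0],
    [1.2, 0, 0],
    [1.2, 0, 0],
    [1.1, 0, 0],
    [0, 0, 0]
  ],
  "hand": [5, 5, 5, 5, 5, 5, 5]
}}

```text
t: 8.8
tcp_pos: [0.6211, -0.0177, 0.0938]
tool_rot: [[0.436, 0.074, 0.897], [-0.029, 0.997, -0.068], [-0.899, 0.004, 0.437]]
wrist_force: [0.2, -0.3, 4.0]
gripper_width: 0.0115
```

```bash
python3 -c "
from plan import *
where()
p,R=seat_tcp((-.0625,-.0003),0,**G); go(p,R,2)"
```

```text
lip seat mm [-63.6   0.6   0.2] pitch 0.9 roll 0.2 yaw -0.1 Fseat [ 1.9 -0.3  3.6]
t 8.80 F [ 0.2 -0.3  4. ] w 11.5 | n 2 twist [-0.0012, 0.0079, -0.0014] slide [0.8, -0.23, 0.67] total 2.134314594008597
```

>>> {"api": "step_arm", "payload": {
  "twist": [
    [0, 0.006, 0],
    [0, 0.006, 0],
    [0, 0.004, 0],
    [0, 0, 0]
  ],
  "slide": [
    [0.4, 0, 0.2],
    [0.4, 0, 0.2],
    [0.3, 0, 0.2],
    [0, 0, 0]
  ],
  "hand": [5, 5, 5, 5]
}}

```text
t: 9.2
tcp_pos: [0.621, -0.0177, 0.0934]
tool_rot: [[0.421, 0.074, 0.904], [-0.028, 0.997, -0.069], [-0.907, 0.004, 0.422]]
wrist_force: [-6.8, 0.7, 9.1]
gripper_width: 0.0119
```

```bash
python3 snap.py 4; python3 -c "
from plan import *
where()"
```

```text
lip seat mm [-64.1   0.7   0.9] pitch -0.0 roll 0.2 yaw -0.1 Fseat [-1.6  0.2 11.4]
```

View pics/s4.png

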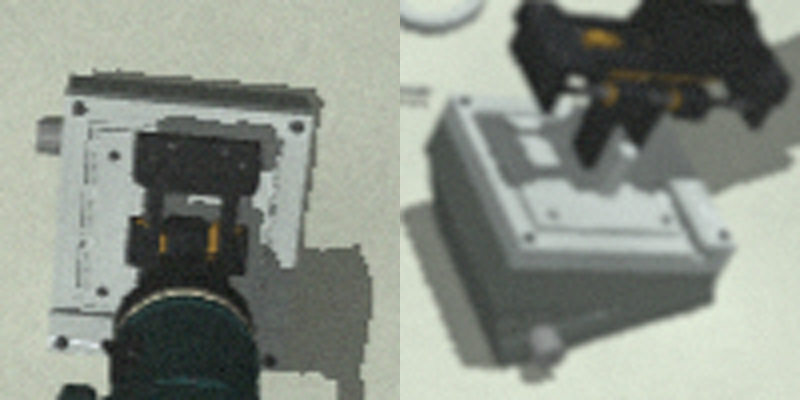

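The cover is flush and flat in both views, with about 11 N of contact at 0° pitch. I'll release it and back out along the fingers.

>>> {"api": "step_arm", "payload": {
  "twist": [
    [0, 0, 0],
    [0, 0, 0],
    [0, 0, 0],
    [0, 0, 0],
    [0, 0, 0],
    [0, 0, 0]
  ],
  "slide": [
    [-0.4, 0, 0],
    [0, 0, 0],
    [0, 0, 0],
    [0, 0, 0],
    [0, 0, 0],
    [0, 0, 0]
  ],
  "hand": [5, 16, 25, 35, 40, 40]
}}

```text
t: 9.9
tcp_pos: [0.621, -0.0177, 0.0927]
tool_rot: [[0.421, 0.074, 0.904], [-0.028, 0.997, -0.069], [-0.907, 0.004, 0.422]]
wrist_force: [-0.4, -0.5, 0.5]
gripper_width: 0.0398
```

>>> {"api": "step_arm", "payload": {
  "twist": [
    [0, 0, 0],
    [0, 0, 0],
    [0, 0, 0],
    [0, 0, 0],
    [0, 0, 0],
    [0, 0, 0],
    [0, 0, 0],
    [0, 0, 0],
    [0, 0, 0]
  ],
  "slide": [
    [-5, 0, 0],
    [-10, 0, 0],
    [-20, 0, 0],
    [-25, 0, 0],
    [-30, 0, 0],
    [-30, 0, 0],
    [-30, 0, 0],
    [-30, 0, 0],
    [-30, 0, 0]
  ],
  "hand": [40, 40, 40, 40, 40, 40, 40, 40, 40]
}}

```text
t: 10.8
tcp_pos: [0.5316, -0.0118, 0.2854]
tool_rot: [[0.423, 0.074, 0.903], [-0.028, 0.997, -0.069], [-0.906, 0.004, 0.424]]
wrist_force: [0.4, 0.9, -0.3]
gripper_width: 0.0399
```

```bash
python3 snap.py 5; python3 - <<'E'
from plan import *
from h import load,cloud
s=ctrl.get_state();print(s["t"],s["tcp_pos"],s["wrist_force"])
for n in("top","scene"):
    _,d,K,E=load(n,"5");q=(cloud(d,K,E)-SP)@SR*1000
    m=(abs(q[...,1])<50)&(q[...,0]>-44)&(q[...,0]<60)&((abs(q[...,0])>15)|(abs(q[...,1])>32))&(abs(q[...,2]-6)<12)
    A=np.c_[q[m][:,:2],np.ones(m.sum())];print(n,"cover top z (expect 6):",np.linalg.lstsq(A,q[m][:,2],rcond=None)[0].round(4),m.sum())
E
```

```text
10.9 [ 0.53405553 -0.01189655  0.29004775] [-0.16002645 -0.53589278  1.16213425]
top cover top z (expect 6): [-2.3000e-03 -9.0000e-04  6.7007e+00] 960
scene cover top z (expect 6): [-1.7000e-03 -3.3000e-03  5.5929e+00] 547
```

View pics/s5.png

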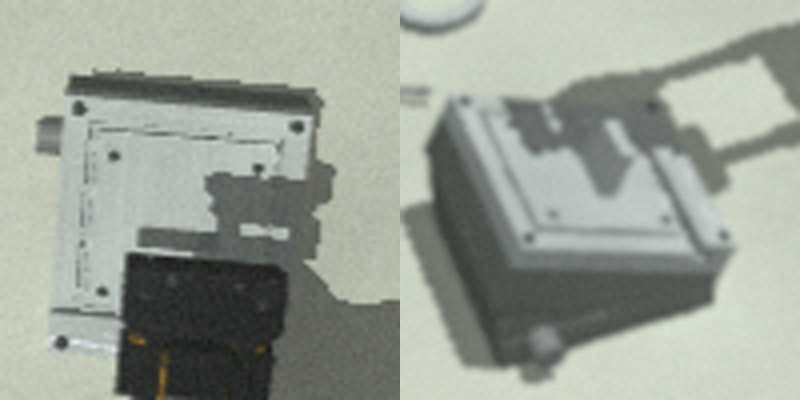

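The cover is flat and flush between the walls, and the robot is clear of it, so I'm handing the job in.

```bash
python3 -c "
from station import ctrl
print(ctrl.finish_job(), ctrl.get_state()['t'])"
```

```text
the job is handed in; nothing more can be done
the job is handed in; nothing more can be done
```

The larger cover is seated on the housing, and I handed the job in at about 11 s of the 43 s allowed. I gripped it by its rib and slid the tongue under the ledge with the other end about 14° off the face. I then swung it down slowly, with about 11 N of contact at the end, released it and backed the arm off.

- **Flatness:** after release, depth from the two cameras put the cover's top 6.7 mm and 5.6 mm above the rim (6 mm expected), with a slope under 0.2°.
- **Position:** the last pictures show it flush between the walls with the tongue under the ledge. The arm was well clear, with wrist force close to zero.
- **Bystanders:** the arm never went near the smaller cover, journals, ring or screwdriver, but I did not re-measure them at the end.
- **Disagreements:** the two cameras differed by 2–3 mm on where the cover sat in the grip, so I used a value in between. With the cover pressed flat, the position computed from the arm read 0.9 mm too high at the tongue.

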